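# Load the assembly tray and press the heat sink into the jig corner

## Robot

A 6-joint arm with a two-finger parallel gripper is mounted at the origin on the work surface. World frame = base frame: x ahead of the robot, y to its left, z up, the work surface at z = 0. Lengths are in m, angles in rad, forces in N, time in s.
With the tool pointing down it reaches from about 0.25 to 0.775 m from the base axis. Payload 4 kg.
Tool frame: the origin (TCP) lies midway between the tips of the shut fingers; the grasp point (between the pads) lies 19 mm behind it (robot.hold_point_z is the distance from the TCP to the grasp point, in m); z points along the fingers, y is the line along which they close (so a half turn about z gives the same grasp; the last joint's range is limited). The gripper opens to 94 mm and grips with 3 to 60 N. Pads are 16 mm wide; open, the fingers measure 119 mm over their backs; the gripper's body (75 mm by 177 mm) begins 78 mm behind the grasp point.
Start: joints at [1.09, 0.087, 1.371, -0, 1.684, -0.103], TCP at [0.203, 0.511, 0.206] pointing down, gripper open.
Joint ranges: [-3.1, 3.1], [-0.76, 2.03], [0.27, 2.55], [-1.08, 4.22], [0.17, 2.65], [-2.57, 2.57]. Speed limits (rad/s): [2.79, 2.79, 3.14, 3.14, 3.14, 3.14].

## Interface

Orientations are given as [roll, pitch, yaw] about the fixed x, y, z axes, in that order (R = Rz(yaw) Ry(pitch) Rx(roll)).
In Python, from bench import readout, imaging, robot gives the robot as it stands.
- The arm moves only by the tool carry_out, never from a script. Its argument "motion" is text: rows parted by semicolons, each of 7 numbers parted by spaces: the shift along the tool's x, y, z each as a share of 200 mm, from -1 to 1, then the turn, a rotation vector about the tool's x, y, z each as a share of 120 degrees, from -1 to 1, then the opening, from 0 (shut) to 1 (fully open). A call has 1 to 12 rows; each row shifts and turns the commanded pose from where the row before left it, along the tool's axes as they then stand; what a row does not reach is not made up. A row lasts 1/8 s, in which the tool goes at most 62.5 mm and 10.7 degrees, less where a joint would pass 70% of its speed; a pose out of reach is approached as far as the arm can. A call with a number of a shift or a turn outside -1 to 1 is refused whole. A call with a gripper value outside its range is refused whole. The fingers move at their own pace and stop on an object; the grip force is fixed at half the most. Time passes only in rows, so rows that do not move let the fingers close. It gives the time, the measured TCP pose, the force, the opening and the grip force at its end, in the units of the state.
- readout.get_obs(): the state, without advancing time (a new reading comes with each control period).
- imaging.snapshot(name): name is "scene" or "side" or "wrist"; returns a dict with "pixels" (420x560x3 uint8, red, green, blue), "fx", "fy", "cx", "cy" (pixels), "R" (3x3) and "t" (3): a world point X has camera coordinates R X + t. Camera axes: x right, y down, z forward; pixel columns grow to the right and rows downward; lengths in m; the calibration is good to about 2 mm. A picture is of the moment at which its call begins. There is no depth.
- robot.close_job(): hands the job in; it is judged then, once.
The state is a dict: "time": time; "joint_positions": joint angles; "qvel": joint speeds; "joint_torque": joint torques, N m; "tool_pos": TCP position; "ee_rot": TCP orientation; "wrist_force": force on the tool from outside, world axes, zero at the start; "wrist_torque": the same for the moment, N m; "width": finger opening in m; "finger_force": force on a finger pad.
Only numpy, scipy, OpenCV 4.12 (cv2) and the standard library are available. Lean on these libraries where they do the work, as an engineer would, in place of code of your own. Each camera call takes 0.05 s, during which the arm holds its last target. There are 200 camera calls.

## Task

On the soldering bench, slide the black tray, with the finned heat sink riding on it, by its handle fully home into the slotted aluminium holder. Then, with the fingertips on the heat sink's flange, press the heat sink firmly both forward flat against the holder's upright fence and down onto the tray in one diagonal push, and finish while still holding that push: do not let go. Leave everything else on the bench where it is.

Things in the scene. Friction and masses are not known exactly. Their poses are not given: they have to be found in the camera images.
- holder: fixed aluminium tray holder: two guide rails (15 mm high) along its x, an upright fence closing the +x end, mouth at -x. Origin on the bench midway between the rails. Fence face at x = 50 mm; rails x = -45 to 50, flared ends to about -63. Slot under the rail lips 115 mm wide, 10 mm high; 96 mm open between the lips. The tray slides in on the bench itself.
- fence: upright aluminium plate of the holder, 150 mm wide (y), 12 mm thick, 50 mm high, rigid, with a slick polished face (friction about 0.15). Origin at bench level in the middle of its face towards the tray; x points into the fence (the push direction), z up.
- tray: loose black plastic tray, 0.3 kg: plate 150 (x) x 110 (y) x 6 mm, lying on the bench. Origin: centre of its underside; +x is the leading, open end that goes in and meets the fence (origin then 75 mm from the fence face). Curbs 6 mm high at y = +-42.5 mm and across at x = -40.5 mm.
- tray_handle (a point): middle of the tray's handle, 32 mm above the bench, 60 mm behind the tray's origin (tray x = -60): an upright fin 30 mm long (tray x) x 14 mm thick (tray y), 6 to 46 mm above the bench. Grip it across tray y. When the tray is home the fin is clear of the rails.
- tray_front (a point): middle of the tray's leading edge, at the bench; 75 mm ahead (tray x) of the tray's origin
- heatsink: loose aluminium L-shaped heat sink, 0.13 kg, on the tray: base 56 (x) x 60 (y) x 8 mm with a finned upright, 45 mm high over the underside, on its front part x = 8 to 28 mm, full width. Origin: centre of the underside; x towards the finned front face, z up; x is within 15 degrees of the tray's x. It slides on the tray and squares itself when pushed near its middle.
- sink_flange (a point): middle of the flange's top face, at heat sink x = -10 mm, 8 mm over its underside (14 mm above the bench). The free flat flange spans heat sink x = -28 to 8 mm, 60 mm wide; the smooth rear wall of the upright rises at x = 8 mm. Fingertips on the flange against that wall push it forward and down.
- sink_front (a point): middle of the lower edge of the heat sink's front face, 28 mm ahead (heat sink x) of its origin
- spool: bystander, to be left alone: solder wire spool, steel, 56 mm across, 46 mm high; origin at its underside
- wool_pot: bystander, to be left alone: black tip-cleaning pot with copper filling, 80 mm across, about 55 mm high over the filling; origin at its underside
- board: bystander, to be left alone: pale circuit board, 70 x 60 mm, about 12 mm high with its components; origin at its underside
- pliers: bystander, to be left alone: pliers lying flat, about 145 mm long, 11 mm high; origin at its underside
- syringe: bystander, to be left alone: flux syringe lying on the bench, about 145 mm long, 16 mm high; origin at its underside
- flux_bottle: bystander, to be left alone: small white bottle, 44 mm across, 85 mm high; origin at its underside
Things that resemble listed ones, but are neither listed nor needed, are in the scene too. Leave any pink look-alike of the tray alone.

How it is judged:
On the way, in this order (a step that is already met when the one before it is completed fails the run):
1. the tray is fully home in the holder, its leading edge at the fence, flat on the bench (x of tray_front in the frame of fence above -0.005 m and y of tray_front in the frame of fence between -0.006 and 0.006 m and angle between the x axis of tray and the x axis of fence, either way round below 0.08 rad and height (world z) of tray below 0.004 m and angle between tray's own z axis and vertical below 0.05 rad), for 0.2 s.
2. the heat sink, on the tray, has been pushed flat against the fence (x of sink_front in the frame of fence above -0.004 m and angle between the x axis of heatsink and the x axis of fence, either way round below 0.05 rad and angle between heatsink's own z axis and vertical below 0.05 rad and z of heatsink in the frame of tray between 0.004 and 0.009 m), for 0.2 s.
At the end, for the whole second after the job is handed in: Fingers press the heat sink (>3 N); it bears on the fence (>2 N) and tray (>5 N), is at rest, flat, within 4 mm of the fence and square to 0.05 rad; the tray lies flat in the slot, leading edge within 5 mm of the fence, 6 mm of its middle, square to 0.08 rad (all of step 1 and all of step 2 and contact force between heatsink and fence above 2 N and contact force between heatsink and tray above 5 N and contact force between the fingers and heatsink above 3 N and linear speed of heatsink below 0.01 m/s); the arm keeps its last pose, push and grip.
It fails at once if another thing on the bench is pushed away (over 30 mm) (distance of any of spool, wool_pot, board, pliers, syringe, flux_bottle from where it was at the start of the episode above 0.03 m).
It also fails if it takes over 58 s, if anything falls off the work surface, if the arm or the gripper's body presses on something with over 40 N, if the wrist force passes 120 N, or if a joint passes its speed limit or range.

## Working session

There is one attempt and no reset: what is moved stays moved. The work goes in short steps, Python scripts to look and compute and a tool call to move; the robot and the scene stay as the last step left them, time stands still between calls to the robot, and variables do not carry over. Pictures are saved under pics/ and viewed, at most 11 in all, crops included, and the job is handed in when it is done.

Besides the shell and the picture viewer there is one more tool, called by a JSON object that holds its "op" and its "data", one argument or row to a line. carry_out: Moves the arm, as the interface text tells. Its arguments: {"type":"object","properties":{"motion":{"type":"string"}},"required":["motion"]}

```bash
mkdir -p pics && cat > h.py <<'E'
import numpy as np, cv2
from bench import readout, imaging, robot
def snap(n,f):
    s=imaging.snapshot(n); cv2.imwrite('pics/'+f,s['pixels'][:,:,::-1]); np.savez('pics/'+f+'.npz',**s); return s
def load(f): return dict(np.load('pics/'+f+'.npz'))
def ray(s,u,v):
    R=s['R'];c=-R.T@s['t'];d=R.T@np.array([(u-s['cx'])/s['fx'],(v-s['cy'])/s['fy'],1]);return c,d/np.linalg.norm(d)
def onz(s,u,v,z):
    c,d=ray(s,u,v);return c+d*(z-c[2])/d[2]
def tri(s1,p1,s2,p2):
    c1,d1=ray(s1,*p1);c2,d2=ray(s2,*p2)
    a=np.linalg.lstsq(np.c_[d1,-d2],c2-c1,rcond=None)[0];P,Q=c1+a[0]*d1,c2+a[1]*d2
    return (P+Q)/2,np.linalg.norm(P-Q)
def proj(s,X):
    p=s['R']@np.array(X)+s['t'];return p[0]/p[2]*s['fx']+s['cx'],p[1]/p[2]*s['fy']+s['cy']
E
python3 - <<'E'
from h import *
for n in ['scene','side','wrist']:
    s=snap(n,n+'0.png');print(n,-s['R'].T@s['t'],s['fx'],s['R'][2])
print(readout.get_obs())
a=[cv2.imread(f'pics/{n}0.png') for n in('scene','side')]
E
```

```text
scene [0.86395118 0.63858093 1.01569421] 542.1215824588974 [-0.28232524 -0.52620122 -0.80212514]
side [ 0.49660887 -0.90119543  0.86130768] 509.01938913397044 [ 0.03225979  0.73371371 -0.67869249]
wrist [0.14051083 0.53719773 0.38418793] 306.4327587023759 [ 0.21527104 -0.08779455 -0.97259987]
{'time': 0.15, 'joint_positions': array([ 1.08990307e+00,  8.78040846e-02,  1.37182789e+00, -5.23647626e-06,
        1.68355645e+00, -1.03120492e-01]), 'qvel': array([-9.16153304e-05, -1.56536237e-03, -6.55080171e-03,  5.83996995e-04,
       -6.04642136e-04,  1.20066724e-03]), 'joint_torque': array([ 1.62812205e-03, -3.40646017e+01, -3.02792788e+01,  7.17442506e-02,
        3.05560918e-02, -1.14888580e-04]), 'tool_pos': array([0.20270885, 0.51087521, 0.20460291]), 'ee_rot': array([-3.14000482e+00, -1.59088806e-04,  2.76381918e+00]), 'wrist_force': array([-0.33860912, -0.38874472, -0.36682502]), 'wrist_torque': array([-0.0391843 , -0.03915764,  0.02144814]), 'finger_force': 0.0, 'width': 0.093827144894277}
```

View pics/scene0.png

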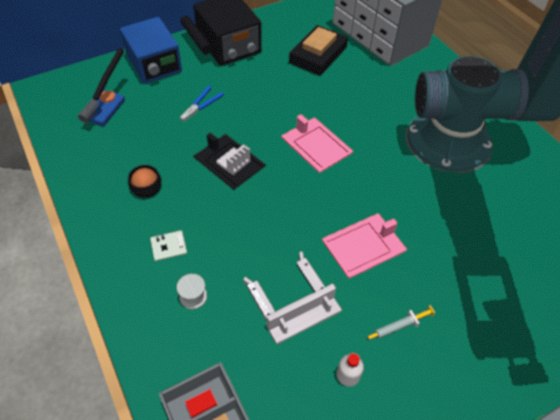

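View pics/side0.png

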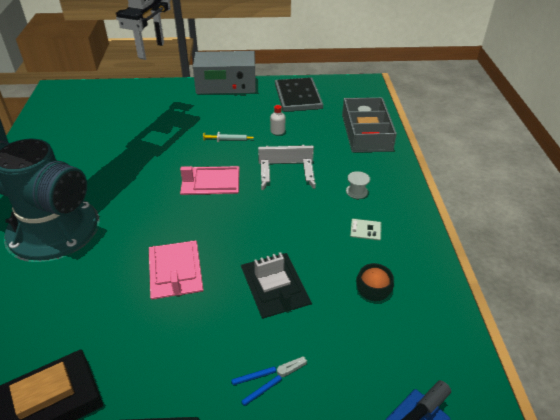

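The scene picture shows the black tray with the heat sink at (230,160), and the side picture shows it at (276,283). The holder is at (293,298) in scene and (287,165) in side. Candidates for the tray, by scene pixel:
- Black plate at (230,160), with fin and finned sink: this fits.
- Pink trays at (317,143) and (365,244): look-alikes.
- Black sponge stand at (318,48): not a tray.

I'll confirm with enlarged crops.

```bash
python3 - <<'E'
from h import *
def crop(f,u,v): # x4 with ticks each 10px
    i=cv2.imread('pics/'+f)[v:v+75,u:u+100]; i=cv2.resize(i,(400,300),interpolation=cv2.INTER_CUBIC)
    i=cv2.convertScaleAbs(i,alpha=1.4,beta=25)
    for k in range(0,100,10):
        cv2.line(i,(k*4,0),(k*4,5),(0,255,255),1)
        if k%20==0: cv2.putText(i,str(u+k),(k*4,15),0,.35,(0,255,255))
    for k in range(0,75,10):
        cv2.line(i,(0,k*4),(5,k*4),(0,255,255),1);
        if k: cv2.putText(i,str(v+k),(6,k*4+4),0,.35,(0,255,255))
    return i
c=np.vstack([np.hstack([crop('scene0.png',180,120),crop('side0.png',230,245)]),np.hstack([crop('scene0.png',245,250),crop('side0.png',240,130)])])
cv2.imwrite('pics/c1.png',c)
E
```

```text
(no output)
```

View pics/c1.png

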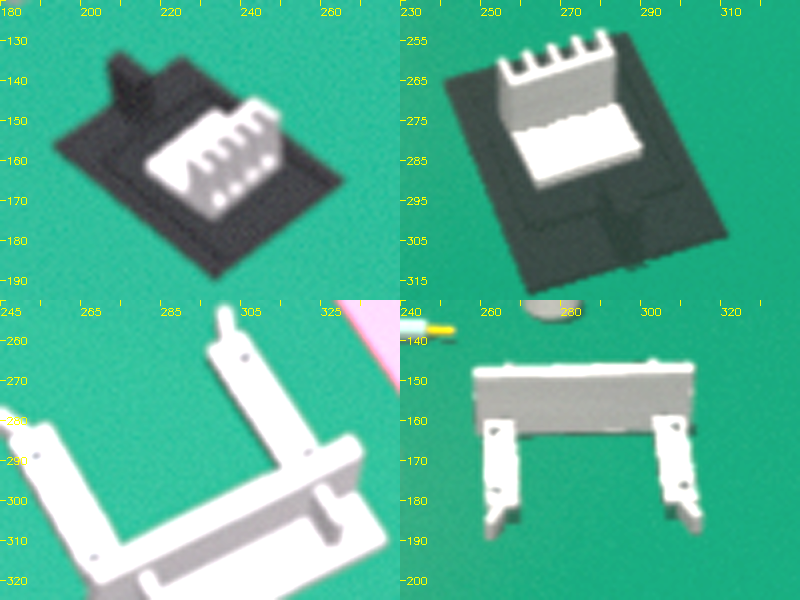

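The crops confirm that the black tray, with its fin handle and the finned sink, is the one meant. Next I'll triangulate its corners and the holder's.

```bash
python3 - <<'E'
from h import *
A=load('scene0.png');B=load('side0.png')
P={'tray_frontR':((266,165),(241,265.3)),'tray_frontL':((234,189.5),(287.5,253)),'tray_backL':((193.5,156),(312,304)),'tray_backR':((225.5,134.5),(263,318)),
'screwL_back':((254,289),(310,176.5)),'screwR_back':((306,264.3),(264,177.5)),'screwL_f':((268.3,314),(307.5,161.5)),'screwR_f':((322,288),(263.5,162.5)),
'fenceTopL':((275,311.5),(313,149)),'fenceTopR':((331,286),(258.5,149)),
'flareL':((245,278),(314.5,187)),'flareR':((301,252),(262.5,188.5)),
'sinkbaseL':((217,161),(290.5,283)),'sinkbaseR':((234,147.5),(264.5,292)),'fintop':((210.5,133),(282,290)) }
for k,(a,b) in P.items():
    x,e=tri(A,a,B,b);print(k,x.round(4),'res',round(e,4),'z6:',onz(A,*a,.006)[:2].round(4),onz(B,*b,.006)[:2].round(4))
E
```

```text
tray_frontR [ 0.4552 -0.1416  0.0013] res 0.0031 z6: [ 0.4555 -0.1379] [ 0.4569 -0.1464]
tray_frontL [ 0.5602 -0.1088  0.0019] res 0.0058 z6: [ 0.5586 -0.1054] [ 0.5627 -0.1136]
tray_backL [ 6.026e-01 -2.539e-01  4.000e-04] res 0.0054 z6: [ 0.6014 -0.2485] [ 0.6045 -0.2589]
tray_backR [ 4.996e-01 -2.842e-01 -3.000e-04] res 0.0051 z6: [ 0.4993 -0.2783] [ 0.502  -0.2896]
screwL_back [0.6388 0.155  0.0117] res 0.0013 z6: [0.6369 0.1524] [0.6404 0.1618]
screwR_back [0.5152 0.1549 0.0129] res 0.0035 z6: [0.511  0.1517] [0.517  0.1626]
screwL_f [0.6386 0.2192 0.0129] res 0.0 z6: [0.637  0.2163] [0.6397 0.2283]
screwR_f [0.5153 0.2197 0.0138] res 0.0043 z6: [0.5103 0.2167] [0.5175 0.2288]
fenceTopL [0.643  0.2333 0.0476] res 0.0212 z6: [0.6224 0.2178] [0.6609 0.2867]
fenceTopR [0.5052 0.2378 0.0454] res 0.0012 z6: [0.4912 0.2215] [0.505  0.2931]
flareL [0.645  0.1194 0.0054] res 0.0066 z6: [0.6418 0.1203] [0.648  0.1176]
flareR [0.5085 0.1193 0.0056] res 0.007 z6: [0.505  0.1198] [0.5118 0.1171]
sinkbaseL [ 0.5606 -0.2034  0.0097] res 0.0058 z6: [ 0.5566 -0.2061] [ 0.5637 -0.2013]
sinkbaseR [ 0.504  -0.2248  0.0091] res 0.0062 z6: [ 0.4997 -0.2273] [ 0.507  -0.2234]
fintop [ 0.5441 -0.2576  0.0526] res 0.0049 z6: [ 0.5312 -0.3012] [ 0.5443 -0.2196]
```

{"op": "carry_out", "data": {
  "motion": "0 0 0 0 0 0.086 1;0 0 0 0 0 0.086 1;0 0 0 0 0 0.086 1;0 0 0 0 0 0.086 1;0 0 0 0 0 0.086 1;-0.26 0.034 0 0 0 0 1;-0.26 0.034 0 0 0 0 1;-0.26 0.034 0 0 0 0 1;-0.26 0.034 0 0 0 0 1;-0.26 0.034 0 0 0 0 1;-0.26 0.034 0 0 0 0 1;-0.26 0.034 0 0 0 0 1"
}}

```text
time: 1.65
tool_pos: [0.3536, 0.1748, 0.2053]
ee_rot: [3.141, -0.0, 1.863]
wrist_force: [0.1, -0.6, 0.3]
width: 0.0938
finger_force: 0.0
```

{"op": "carry_out", "data": {
  "motion": "-0.26 0.034 0 0 0 0 1;-0.26 0.034 0 0 0 0 1;-0.26 0.034 0 0 0 0 1;-0.26 0.034 0 0 0 0 1;-0.26 0.034 0 0 0 0 1;-0.26 0.034 0 0 0 0 1;-0.26 0.034 0 0 0 0 1;-0.26 0.034 0 0 0 0 1;-0.26 0.034 0 0 0 0 1;0 0 0 0 0 0 1;0 0 0 0 0 0 1"
}}

```text
time: 3.02
tool_pos: [0.5466, -0.2536, 0.2048]
ee_rot: [-3.141, -0.002, 1.863]
wrist_force: [0.2, 0.2, -0.7]
width: 0.094
finger_force: 0.0
```

```bash
cat >> h.py <<'E'
def togo(pos,yaw=None):
    o=readout.get_obs();y=o['ee_rot'][2];d=np.array(pos)-o['tool_pos'];x=np.array([np.cos(y),np.sin(y),0]);w=np.array([np.sin(y),-np.cos(y),0])
    print('t',o['time'],'tcp',o['tool_pos'].round(4),'rot',o['ee_rot'].round(4),'shares',(np.array([d@x,d@w,-d[2]])/.2).round(4),'turn', None if yaw is None else round(-np.degrees(yaw-y)/120,4))
E
python3 - <<'E'
from h import *
togo([.5467,-.2545,.205],1.864)
s=snap('wrist','w1.png')
E
```

```text
t 3.025 tcp [ 0.5466 -0.2536  0.2048] rot [-3.1409e+00 -1.7000e-03  1.8631e+00] shares [-0.0045 -0.0007 -0.001 ] turn -0.0004
```

View pics/w1.png

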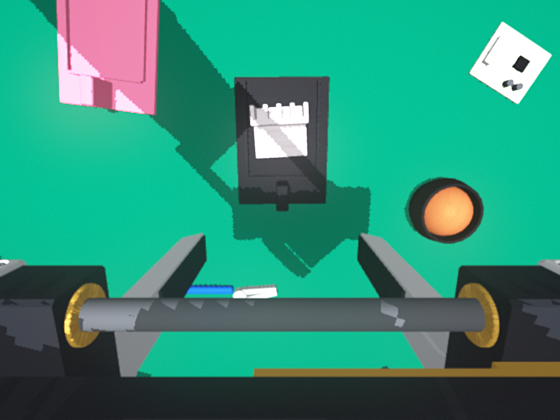

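The wrist view shows the tray with corners near (236,78), (328,77), (326,203) and (240,203), and the fin at (283,195) on the finger midline. I'll refine this with a fitted mask.

```bash
python3 - <<'E'
from h import *
s=load('w1.png');im=s['pixels'].astype(int);g=cv2.cvtColor(s['pixels'],cv2.COLOR_RGB2HSV)
A=load('scene0.png');B=load('side0.png')
# Subpixel edges: saturation of black tray low-> not-green mask in ROI
m=((g[...,1]<110)|(g[...,2]<0)).astype(np.uint8); roi=np.zeros_like(m);roi[65:215,225:340]=1;m=m*roi
n,l,st,_=cv2.connectedComponentsWithStats(m);k=1+np.argmax(st[1:,4]);c=cv2.findContours((l==k).astype(np.uint8),0,1)[0][0]
h=cv2.convexHull(c);q=cv2.approxPolyDP(h,6,True)[:,0];print('quad',q.tolist(),st[k])
for u,v in q: print((u,v),onz(s,u,v,.003).round(4), onz(s,u,v,.046).round(4))
# check predicted points from the triangulated pose
C=np.array([.5294,-.197,0]);x=np.array([-.289,.957,0]);y=np.array([-.957,-.289,0])
for n,p in dict(fl=C+.075*x+.055*y,fr=C+.075*x-.055*y,bl=C-.075*x+.055*y,br=C-.075*x-.055*y,fintopB=C-.075*x+[0,0,.046],fintopF=C-.045*x+[0,0,.046]).items(): print(n,p.round(4),np.round(proj(s,p),1))
i=cv2.resize(s['pixels'][60:220,220:350,::-1],None,fx=4.5,fy=3.7*4.5/4.5) if 0 else cv2.resize(s['pixels'][65:215,220:345,::-1],(500,600),interpolation=cv2.INTER_CUBIC)
i=cv2.convertScaleAbs(i,alpha=1.6,beta=20)
for k in range(0,125,20): cv2.putText(i,str(220+k),(k*4,10),0,.35,(0,0,255)); cv2.line(i,(k*4,0),(k*4,5),(0,0,255))
for k in range(15,150,20): cv2.putText(i,str(65+k),(0,k*4+4),0,.35,(0,0,255))
cv2.imwrite('pics/c2.png',i)
E
```

```text
quad [[328, 77], [324, 202], [285, 210], [240, 203], [235, 78]] [  235    77    94   134 11474]
(np.int32(328), np.int32(77)) [ 0.5595 -0.1083  0.003 ] [ 0.5559 -0.1173  0.046 ]
(np.int32(324), np.int32(202)) [ 0.6023 -0.2503  0.003 ] [ 0.5939 -0.2433  0.046 ]
(np.int32(285), np.int32(210)) [ 0.5578 -0.2746  0.003 ] [ 0.5544 -0.2649  0.046 ]
(np.int32(240), np.int32(203)) [ 0.5003 -0.2824  0.003 ] [ 0.5033 -0.2718  0.046 ]
(np.int32(235), np.int32(78)) [ 0.4564 -0.1405  0.003 ] [ 0.4644 -0.1458  0.046 ]
fl [ 0.4551 -0.1411  0.    ] [234.2  78.7]
fr [ 0.5604 -0.1093  0.    ] [328.1  78.6]
bl [ 0.4984 -0.2847  0.    ] [238.5 203.8]
br [ 0.6037 -0.2529  0.    ] [324.1 203.7]
fintopB [ 0.5511 -0.2688  0.046 ] [281.2 212.3]
fintopF [ 0.5424 -0.2401  0.046 ] [281.2 186.3]
```

View pics/c2.png

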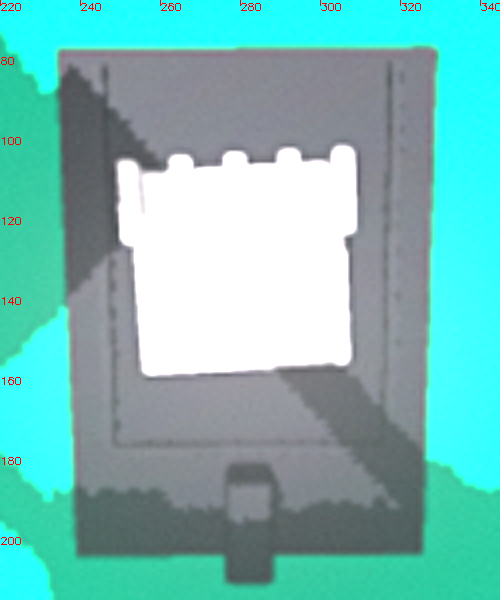

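{"op": "carry_out", "data": {
  "motion": "0.006 0 0.2 0 0 0 0.6;0 0 0.2 0 0 0 0.5;0 0 0.2 0 0 0 0.5;0 0 0.2 0 0 0 0.5;0 0 0.1 0 0 0 0.5;0 0 0.044 0 0 0 0.5;0 0 0 0 0 0 0.5;0 0 0 0 0 0 0;0 0 0 0 0 0 0;0 0 0 0 0 0 0;0 0 0 0 0 0 0;0 0 0 0 0 0 0"
}}

```text
time: 4.58
tool_pos: [0.5468, -0.2531, 0.0171]
ee_rot: [3.141, 0.0, 1.863]
wrist_force: [0.9, -0.1, 2.6]
width: 0.0137
finger_force: 30.0
```

```bash
python3 - <<'E'
from h import *
o=readout.get_obs();print(o['width'],o['finger_force'],o['wrist_force'])
togo([.577,.099,.016],np.pi/2)
E
```

```text
0.013666379332747197 29.998093843460083 [ 0.88129582 -0.13112155  2.61961689]
t 4.575 tcp [ 0.5468 -0.2531  0.0171] rot [3.1411e+00 5.0000e-04 1.8635e+00] shares [1.6421 0.6525 0.0055] turn 0.1397
```

{"op": "carry_out", "data": {
  "motion": "0 0 0 0 0 0.02 0;0 0 0 0 0 0.03 0;0 0 0 0 0 0.035 0;0 0 0 0 0 0.03 0;0 0 0 0 0 0.025 0;0.03 0.008 0 0 0 0 0;0.06 0.016 0 0 0 0 0;0.08 0.02 0 0 0 0 0;0.08 0.02 0 0 0 0 0;0.08 0.02 0 0 0 0 0;0.08 0.02 0 0 0 0 0;0.08 0.02 0 0 0 0 0"
}}

```text
time: 6.08
tool_pos: [0.5718, -0.1543, 0.0171]
ee_rot: [3.141, 0.001, 1.571]
wrist_force: [-0.9, -4.9, 3.0]
width: 0.0138
finger_force: 30.0
```

{"op": "carry_out", "data": {
  "motion": "0.06 0.016 0 0 0 0 0;0.03 0.008 0 0 0 0 0;0 0 0 0 0 0 0;0 0 0 0 0 0 0"
}}

```text
time: 6.58
tool_pos: [0.5767, -0.1357, 0.0171]
ee_rot: [3.141, -0.002, 1.571]
wrist_force: [0.4, 1.7, 5.1]
width: 0.0139
finger_force: 30.0
```

```bash
python3 - <<'E'
from h import *
togo([.577,.099,.016],np.pi/2)
s=snap('wrist','w2.png')
snap('scene','s2.png');snap('side','d2.png')
E
```

```text
t 6.575 tcp [ 0.5767 -0.1357  0.0171] rot [ 3.1406e+00 -2.0000e-03  1.5705e+00] shares [1.1735e+00 1.1000e-03 5.4000e-03] turn -0.0001
```

View pics/w2.png

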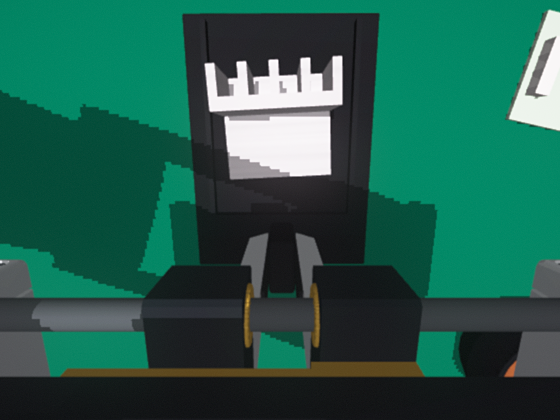

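The tray is held square in the wrist view, with its front corners at (183,14) and (378,14). I'll measure its line and compare it with the holder's.

```bash
python3 - <<'E'
from h import *
s=load('w2.png')
for u,v in [(183,14),(378,14),(198,235),(366,220)]: print('w',onz(s,u,v,.006).round(4))
# tray front corners in scene & side: non-green dark mask
for f in('s2.png','d2.png'):
    s=load(f);g=cv2.cvtColor(s['pixels'],cv2.COLOR_RGB2HSV)
    a=np.round([proj(s,[x,y,.006]) for x in(.52,.634) for y in(-.15,.0)],1);print(f,a.tolist())
def crop(f,u,v):
    i=cv2.convertScaleAbs(cv2.resize(cv2.imread('pics/'+f)[v:v+100,u:u+67],(402,600),interpolation=cv2.INTER_CUBIC),alpha=1.5,beta=25)
    for k in range(0,67,10): cv2.line(i,(k*6,0),(k*6,5),(0,255,255)); k%20==0 and cv2.putText(i,str(u+k),(k*6,15),0,.35,(0,255,255))
    for k in range(10,100,10): cv2.line(i,(0,k*6),(5,k*6),(0,255,255)); cv2.putText(i,str(v+k),(7,k*6+4),0,.35,(0,255,255))
    return i
p=load('s2.png');u,v=np.mean([proj(p,[x,-.04,.006]) for x in(.52,.634)],0).astype(int)
q=load('d2.png');u2,v2=np.mean([proj(q,[x,-.04,.006]) for x in(.52,.634)],0).astype(int)
cv2.imwrite('pics/c3.png',np.hstack([crop('s2.png',u-33,v-50),crop('d2.png',u2-33,v2-50)])[:,:800])
E
```

```text
w [ 0.5221 -0.0012  0.006 ]
w [ 0.6305 -0.0012  0.006 ]
w [ 0.5223 -0.1301  0.006 ]
w [ 0.6314 -0.12    0.006 ]
s2.png [[240.3, 171.0], [269.2, 215.2], [197.3, 188.1], [224.1, 234.6]]
d2.png [[269.4, 265.6], [267.1, 219.3], [320.4, 264.0], [313.7, 217.9]]
```

View pics/c3.png

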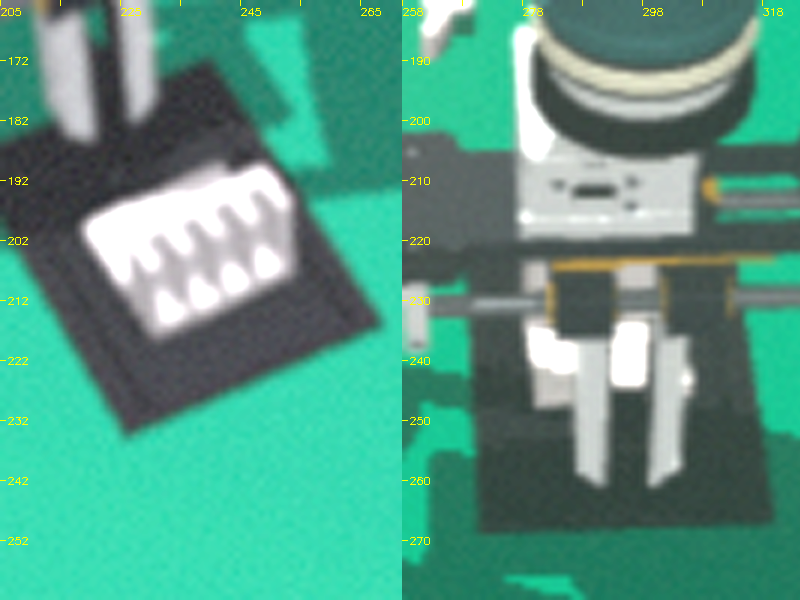

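The scene crop puts the front corners at about (267,216) and (225,234), so the tray's middle is at x≈0.577, in line with the holder's. Advancing into the mouth.

{"op": "carry_out", "data": {
  "motion": "0.03 0 0 0 0 0 0;0.06 0 0 0 0 0 0;0.08 0 0 0 0 0 0;0.08 0 0 0 0 0 0;0.08 0 0 0 0 0 0;0.08 0 0 0 0 0 0;0.08 0 0 0 0 0 0;0.08 0 0 0 0 0 0;0.06 0 0 0 0 0 0;0.04 0 0 0 0 0 0;0.03 0 0 0 0 0 0;0 0 0 0 0 0 0"
}}

```text
time: 8.22
tool_pos: [0.5767, 0.0026, 0.0171]
ee_rot: [3.141, 0.001, 1.57]
wrist_force: [0.1, -3.6, 6.5]
width: 0.0141
finger_force: 30.0
```

```bash
python3 - <<'E'
from h import *
togo([.577,.099,.016],np.pi/2)
s=snap('wrist','w3.png')
E
```

```text
t 8.225 tcp [0.5767 0.0026 0.0171] rot [3.1408e+00 8.0000e-04 1.5695e+00] shares [0.4822 0.0011 0.0053] turn -0.0006
```

View pics/w3.png

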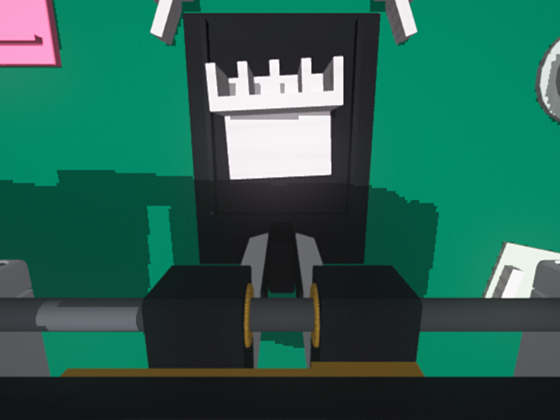

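The wrist view shows the flare tips at (166,40) and (402,42), midpoint 284. The tray's middle is at 281, so I shift about 1.4 mm to +x while entering.

{"op": "carry_out", "data": {
  "motion": "0.02 0.004 0 0 0 0 0;0.03 0.003 0 0 0 0 0;0.04 0 0 0 0 0 0;0.04 0 0 0 0 0 0;0.04 0 0 0 0 0 0;0.04 0 0 0 0 0 0;0.04 0 0 0 0 0 0"
}}

```text
time: 9.15
tool_pos: [0.5781, 0.0515, 0.0171]
ee_rot: [3.141, 0.002, 1.569]
wrist_force: [0.8, -6.8, 5.3]
width: 0.0137
finger_force: 30.0
```

{"op": "carry_out", "data": {
  "motion": "0.04 0 0 0 0 0 0;0.04 0 0 0 0 0 0;0.04 0 0 0 0 0 0;0.03 0 0 0 0 0 0;0.02 0 0 0 0 0 0;0.01 0 0 0 0 0 0;0 0 0 0 0 0 0"
}}

```text
time: 10.02
tool_pos: [0.5781, 0.0877, 0.0171]
ee_rot: [3.141, 0.002, 1.569]
wrist_force: [0.9, -6.8, 5.5]
width: 0.0136
finger_force: 30.0
```

{"op": "carry_out", "data": {
  "motion": "0.015 0 0 0 0 0 0;0.015 0 0 0 0 0 0;0.015 0 0 0 0 0 0;0 0 0 0 0 0 0"
}}

```text
time: 10.52
tool_pos: [0.5781, 0.0967, 0.0171]
ee_rot: [3.141, 0.002, 1.569]
wrist_force: [0.3, -5.7, 6.4]
width: 0.014
finger_force: 30.0
```

{"op": "carry_out", "data": {
  "motion": "0.01 0 0 0 0 0 0;0.01 0 0 0 0 0 0;0.01 0 0 0 0 0 0;0 0 0 0 0 0 0"
}}

```text
time: 11.02
tool_pos: [0.5782, 0.101, 0.017]
ee_rot: [3.141, 0.005, 1.569]
wrist_force: [1.4, -10.7, 6.0]
width: 0.0137
finger_force: 30.0
```

{"op": "carry_out", "data": {
  "motion": "0.01 0 0 0 0 0 0;0.01 0 0 0 0 0 0;0 0 0 0 0 0 0;0 0 0 0 0 0 0"
}}

```text
time: 11.52
tool_pos: [0.5783, 0.1015, 0.017]
ee_rot: [3.141, 0.011, 1.568]
wrist_force: [-0.2, -16.7, 6.0]
width: 0.0137
finger_force: 30.0
```

```bash
python3 - <<'E'
from h import *
togo([.577,.099,.016],np.pi/2)
s=snap('wrist','w4.png')
E
```

```text
t 11.525 tcp [0.5783 0.1015 0.017 ] rot [3.1413 0.0111 1.5683] shares [-0.0124 -0.0066  0.005 ] turn -0.0012
```

View pics/w4.png

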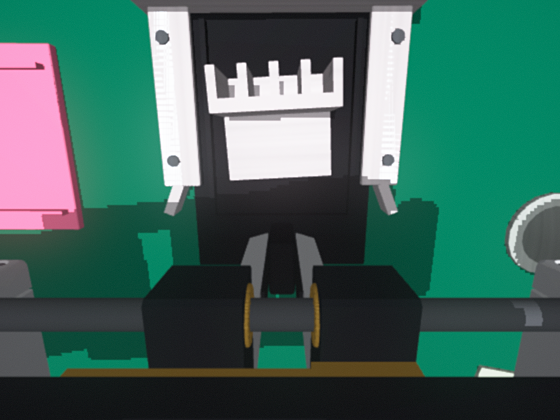

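The tray is home: the fence is at row 8 and the tray sits between the rails. The sink's flange rear edge runs from (229,180) to (331,175). Computing where the sink stands.

```bash
python3 - <<'E'
from h import *
s=load('w4.png')
g=lambda n,u,v,z:print(n,onz(s,u,v,z)[:2].round(4))
g('flangeRL',229,180,.014);g('flangeRR',331,175,.014);g('wallTopL',211,111,.051);g('wallTopR',343,104,.051);g('wallBotL',225,118,.014);g('wallBotR',330,113,.014);g('screws',162,37,.015);g('',397,36,.015);g('',173,160,.015);g('',388,160,.015);g('fencetop',141,8,.05);g('',420,8,.05)
E
```

```text
flangeRL [0.5472 0.1444]
flangeRR [0.6081 0.1473]
wallTopL [0.5468 0.1814]
wallTopR [0.6063 0.1843]
wallBotL [0.5465 0.18  ]
wallBotR [0.6062 0.1826]
screws [0.515  0.2215]
 [0.6403 0.2217]
 [0.5151 0.1565]
 [0.6409 0.1561]
fencetop [0.5195 0.223 ]
 [0.6372 0.2227]
```

{"op": "carry_out", "data": {
  "motion": "-0.01 0 0 0 0 0 0;0 0 0 0 0 0 0.4;0 0 0 0 0 0 0.4;0 0 0 0 0 0 0.4"
}}

```text
time: 12.08
tool_pos: [0.5771, 0.1069, 0.0158]
ee_rot: [-3.14, -0.001, 1.571]
wrist_force: [0.9, 0.1, 0.1]
width: 0.0369
finger_force: 0.0
```

{"op": "carry_out", "data": {
  "motion": "0 0 -0.1 0 0 0 0.4;0 0 -0.2 0 0 0 0.4;0 0 -0.2 0 0 0 0.3;0.1 0 0 0 0 0 0.25;0.15 0 0 0 0 0 0.25;0.05 0 0 0 0 0 0.25;0 0 0 0 0 0 0.25;0 0 0.2 0 0 0 0.25;0 0 0.15 0 0 0 0.25;0 0 0.08 0 0 0 0.25;0 0 0.05 0 0 0 0.25;0 0 0 0 0 0 0.25"
}}

```text
time: 13.58
tool_pos: [0.5779, 0.1658, 0.0205]
ee_rot: [-3.141, 0.0, 1.57]
wrist_force: [0.1, -0.6, 0.2]
width: 0.0234
finger_force: 0.0
```

```bash
python3 - <<'E'
from h import *
o=readout.get_obs();print(o['wrist_force'],o['width']);togo([.577,.19,.018],np.pi/2)
s=snap('wrist','w5.png')
E
```

```text
[ 0.05684613 -0.5508398   0.21584896] 0.023370364634696612
t 13.575 tcp [0.5779 0.1658 0.0205] rot [-3.1412e+00  1.0000e-04  1.5697e+00] shares [ 0.1212 -0.0048  0.0126] turn -0.0005
```

View pics/w5.png

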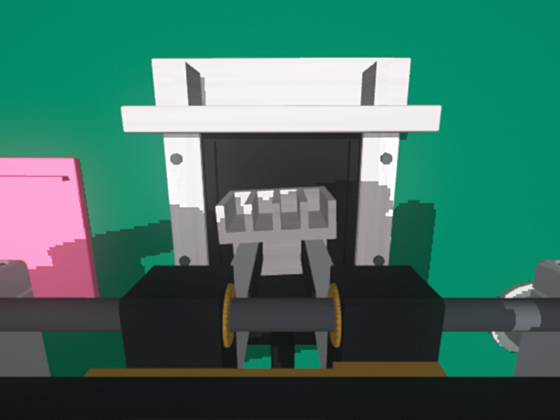

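The fingers stand behind the wall over the flange, and the tray is still at the fence. Pushing the sink forward.

{"op": "carry_out", "data": {
  "motion": "0.02 0 0.012 0 0 0 0.25;0.02 0 0 0 0 0 0.25;0.02 0 0 0 0 0 0.25;0.02 0 0 0 0 0 0.25;0.02 0 0 0 0 0 0.25;0.02 0 0 0 0 0 0.25;0.02 0 0 0 0 0 0.25;0.02 0 0 0 0 0 0.25;0 0 0 0 0 0 0.25"
}}

```text
time: 14.75
tool_pos: [0.5777, 0.1989, 0.018]
ee_rot: [-3.141, -0.001, 1.57]
wrist_force: [0.1, 0.2, 0.1]
width: 0.0236
finger_force: 0.0
```

{"op": "carry_out", "data": {
  "motion": "0.015 0 0 0 0 0 0.25;0.01 0 0 0 0 0 0.25;0.01 0 0 0 0 0 0.25;0 0 0 0 0 0 0.25"
}}

```text
time: 15.25
tool_pos: [0.5778, 0.2054, 0.0182]
ee_rot: [-3.141, -0.001, 1.57]
wrist_force: [-0.0, -0.5, 0.3]
width: 0.0234
finger_force: 0.0
```

{"op": "carry_out", "data": {
  "motion": "0.01 0 0 0 0 0 0.25;0.01 0 0 0 0 0 0.25;0 0 0 0 0 0 0.25"
}}

```text
time: 15.62
tool_pos: [0.5779, 0.2055, 0.0183]
ee_rot: [-3.141, 0.007, 1.57]
wrist_force: [-1.2, -8.4, 2.0]
width: 0.0237
finger_force: 4.5
```

{"op": "carry_out", "data": {
  "motion": "0.01 0 0 0 0 0 0.25;0.01 0 0 0 0 0 0.25;0 0 0 0 0 0 0.25"
}}

```text
time: 16.0
tool_pos: [0.5779, 0.2054, 0.0184]
ee_rot: [-3.14, 0.014, 1.569]
wrist_force: [-2.0, -17.5, 3.9]
width: 0.0235
finger_force: 8.9
```

The sink has met the fence. Adding the downward part.

{"op": "carry_out", "data": {
  "motion": "-0.005 0 0.01 0 0 0 0.25;-0.005 0 0.01 0 0 0 0.25;0 0 0.01 0 0 0 0.25;0 0 0 0 0 0 0.25"
}}

```text
time: 16.5
tool_pos: [0.5796, 0.2054, 0.0152]
ee_rot: [3.138, 0.009, 1.569]
wrist_force: [-2.0, -14.8, 10.1]
width: 0.0232
finger_force: 7.4
```

{"op": "carry_out", "data": {
  "motion": "0 0 0.01 0 0 0 0.25;0 0 0.01 0 0 0 0.25;0 0 0 0 0 0 0.25;0 0 0 0 0 0 0.25"
}}

```text
time: 17.0
tool_pos: [0.58, 0.2054, 0.0142]
ee_rot: [3.137, 0.009, 1.569]
wrist_force: [-5.6, -15.5, 22.2]
width: 0.0235
finger_force: 13.4
```

{"op": "carry_out", "data": {
  "motion": "0 -0.01 0 0 0 0 0.25;0 0 0 0 0 0 0.25;0 0 0 0 0 0 0.25"
}}

```text
time: 17.38
tool_pos: [0.58, 0.2055, 0.0143]
ee_rot: [3.133, 0.009, 1.569]
wrist_force: [-2.0, -15.4, 18.6]
width: 0.0234
finger_force: 12.3
```

```bash
python3 - <<'E'
from h import *
o=readout.get_obs();print(o['wrist_force'],o['wrist_torque'],o['width'],np.abs(o['qvel']).max());togo([.577,.2,.014],np.pi/2)
a=snap('wrist','w6.png');b=snap('scene','s6.png')
i=cv2.resize(a['pixels'][90:300,140:420,::-1],(800,600),interpolation=cv2.INTER_CUBIC)[:, :520]
j=cv2.resize(b['pixels'][240:345,238:343,::-1],(280,280),interpolation=cv2.INTER_CUBIC)
i=cv2.resize(i,(520,600));c=np.zeros((600,800,3),np.uint8);c[:,:520]=i;c[:280,520:]=j;cv2.imwrite('pics/c6.png',c)
E
```

```text
[ -1.98126257 -15.42946757  18.57465409] [-2.64648445  0.72837013  0.16788849] 0.023441390554598353 0.0012444247993604295
t 17.375 tcp [0.58   0.2055 0.0143] rot [3.1329 0.0089 1.5686] shares [-0.0273 -0.0148  0.0014] turn -0.0011
```

View pics/c6.png

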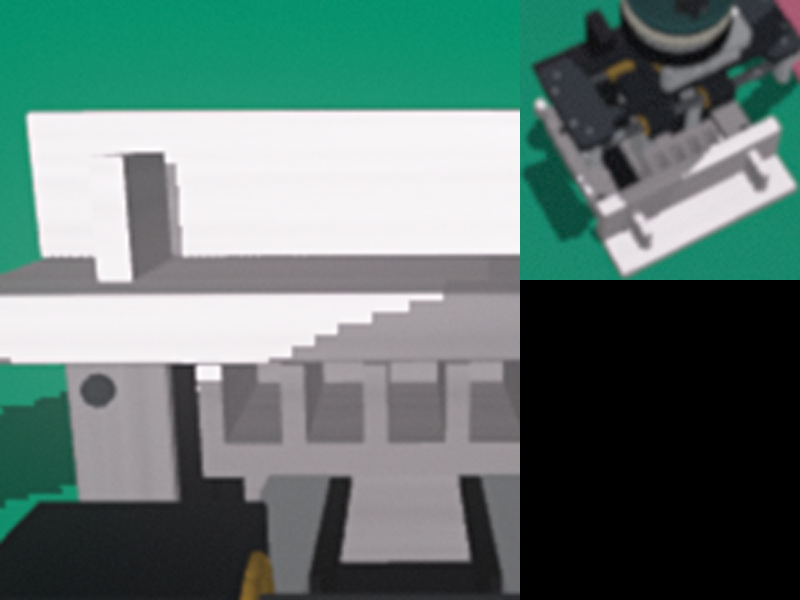

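The sink lies square against the fence, with 15 N forward and 19 N down at rest. Handing in.

```bash
python3 -c "
from h import *
print(readout.get_obs()['wrist_force']);print(robot.close_job())"
```

```text
[ -0.94674329 -14.99713891  17.78126889]
the job is handed in; nothing more can be done
None
```

I slid the tray home into the holder and pressed the heat sink square against the fence and down onto the tray; I handed in still holding that push (about 15 N forward, 18 N down), and no verdict came back.

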